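# Register a lino block in the corner with a squeegee

### The job

The lino block is inked, so keep the gripper and arm off it. Take the squeegee from its slanted rest and use it to nudge the block flat along the board until it sits square in the corner, touching both fences. Then put the squeegee back in its rest as you found it, leaving the other things on the bench where they are.

Things in the scene. Friction and masses are not known exactly. Their poses are not given: they have to be found in the camera images.
- corner (a point): Inner corner of the two fences on the board, at the height of the board's upper face (12 mm over the bench). Axes of the board: x away from the robot, y left, z up. The far fence's inner face is x = 0, the left fence's is y = 0; the free board lies on the -x, -y side, to x = -195 and y = -195 mm. The block is home with its middle at x = -55, y = -45 mm here.
- board: Fixed plywood registration board, 220 x 220 x 12 mm, origin at the centre of its underside, axes as corner. Its fences are wood bars 20 mm wide and 11 mm tall above the board: in the corner's frame the far one runs from y = -180 to +20 mm, the left one from x = -180 to 0 mm.
- block_mid (a point): Loose lino block, a flat pale wood slab with grey top and dark lines, 110 mm (its x) x 90 mm (its y) x 16 mm, 0.25 kg, lying askew (up to about 0.3 rad) on the board. The point is its centre, half-way up; its x axis points to the far fence, its y axis to the left fence.
- squeegee_mid (a point): Loose squeegee, 100 mm wide (its y), 20 mm thick (its x), 115 mm tall (its z, up the handle), 0.2 kg. The point is its centre, 57.5 mm from rubber edge and handle top. In its rest it leans 40 degrees from vertical, handle top towards the robot: grip it across its thickness with the gripper tilted to match, on the upper 45 mm of the handle, which stands free of the rest.
- squeegee: The same squeegee, origin at the middle of its rubber edge. From the edge up its z: black rubber blade 8 mm thick for 25 mm, aluminium clamp 20 mm thick to 51 mm, wooden handle 96 mm wide and 20 mm thick to the top at 115 mm. Its centre of mass is about 50 mm from the edge.
- rest_home (a point): Where the squeegee's centre is when it sits in the rest, 104 mm over the bench; axes of the rest: x away from the robot, z up. The seated squeegee's z axis is (-0.643, 0, 0.766) and its x axis (0.766, 0, 0.643) in this frame; its y axis is the rest's. It comes out and goes in along its own z axis.
- rest: Fixed plywood squeegee rest, base 130 x 140 mm, origin at the underside below the seated squeegee's rubber edge (which is 60 mm up). A slanted panel lies under the squeegee, on the robot side, up to 66 mm from its edge; a lip 36 mm deep from the panel carries the edge; a low ear each side, 39 mm up, leaves 8 mm play.
- tin_a: Bystander, leave alone: ink tin, 70 mm across, 63 mm tall, behind the board; origin at the centre of its underside.
- tin_b: Bystander, leave alone: ink tin, 71 mm across, 49 mm tall, behind the board to the right; origin at the centre of its underside.
- tape: Bystander, leave alone: roll of masking tape, 104 mm across, 25 mm tall, near the front edge; origin at the centre of its underside.
- tube_d: Bystander, leave alone: ink tube, 144 x 48 x 33 mm, left of the rest; origin at the centre of its underside.
- gouge_a: Bystander, leave alone: lino gouge with mushroom handle, 108 mm long, 25 mm wide, in front of the board to the right; origin at the centre of its underside.
Things that resemble listed ones, but are neither listed nor needed, are in the scene too. What is shaped like the part that bears block_mid but turquoise is not meant. What is shaped like the squeegee but yellow is not meant.

How it is judged (in metres and radians):
On the way, in this order (a step that is already met when the one before it is completed fails the run):
1. the squeegee is lifted out of its rest in the fingers (distance between squeegee_mid and rest_home above 0.05 m and contact force between the fingers and squeegee above 1 N), for 0.2 s.
2. the block sits in the corner on both fences, with the squeegee still held (x of block_mid in the frame of corner between -0.058 and -0.053 m and y of block_mid in the frame of corner between -0.048 and -0.043 m and angle between the x axis of block_mid and the x axis of corner, either way round below 0.03 rad and angle between block_mid's own z axis and vertical below 0.05 rad and contact force between the fingers and squeegee above 1 N), for 0.2 s.
At the end, for the whole second after the job is handed in: The block lies flat and at rest on the board, within 3 mm of each fence and square to them within 0.03 rad (1.7 degrees); the squeegee is let go and at rest in its rest, its centre within 20 mm of the home point, in line with the rest within 0.15 rad and leaning between 0.55 and 0.85 rad (x of block_mid in the frame of corner between -0.058 and -0.053 m and y of block_mid in the frame of corner between -0.048 and -0.043 m and angle between the x axis of block_mid and the x axis of corner, either way round below 0.03 rad and angle between block_mid's own z axis and vertical below 0.05 rad and distance between squeegee_mid and rest_home below 0.02 m and angle between the y axis of squeegee_mid and the y axis of rest_home, either way round below 0.15 rad and angle between squeegee_mid's own z axis and vertical between 0.55 and 0.85 rad and linear speed of each of block, squeegee below 0.01 m/s); the robot touches nothing.
It fails at once if the gripper or arm touches the block (contact force between any of the fingers, the arm and block above 0.5 N).
It fails at once if the block is lifted off or tipped up from the board (z of block_mid in the frame of corner above 0.02 m or angle between block_mid's own z axis and vertical above 0.2 rad).
It fails at once if a bystander is moved by more than 20 mm (distance of any of tin_a, tin_b, tape, tube_d, gouge_a from where it was at the start of the episode above 0.02 m).
It also fails if it takes over 64 s, if anything falls off the work surface, if the arm or the gripper's body presses on something with over 40 N, if the wrist force passes 120 N, or if a joint passes its speed limit or range.

### The arm

A 6-joint arm with a two-finger parallel gripper is mounted at the origin on a cart in front of the work surface, level with it; the furniture and walls round the work are solid. World frame = base frame: x ahead of the robot, y to its left, z up, the work surface at z = 0. Lengths are in mm, angles in rad, forces in N, time in s.
With the tool pointing down it reaches from about 300 to 775 mm from the base axis. Payload 14.6 kg.
Tool frame: the origin (TCP) lies midway between the tips of the shut fingers; the grasp point (between the pads) lies 19 mm behind it; z points along the fingers, y is the direction in which the jaws open and shut (so a half turn about z gives the same grasp; the last joint's range is limited). The gripper opens to 94 mm and grips with 3 to 60 N. Pads are 16 mm wide; open, the fingers measure 119 mm over their backs; the gripper's body (75 mm by 177 mm) begins 78 mm behind the grasp point.
Start: joints at [1.217, 0.3, 1.521, -0, 1.321, -0.067], TCP at [155.584, 527.525, 205.446] pointing down, gripper open.
Joint ranges: [-3.03, 3.03], [-0.79, 2.21], [0.23, 2.52], [-1.04, 4.18], [0, 3.07], [-2.55, 2.55]. Speed limits (rad/s): [2.22, 2.22, 2.57, 3.14, 3.14, 3.14].

### API

Orientations are given as [roll, pitch, yaw] about the fixed x, y, z axes, in that order (R = Rz(yaw) Ry(pitch) Rx(roll)).
In Python, from cell import manip gives the robot as it stands.
- The arm moves only by the tool play_rows, never from a script. Its argument "commands" is a list of rows, each an object of numbers: "x", "y", "z": the shift along the tool's x, y, z in m; "wx", "wy", "wz": the turn, a rotation vector about the tool's x, y, z in degrees; "grip": the opening, from 0 (shut) to 1 (fully open). In form: [{"x": .., "y": .., "z": .., "wx": .., "wy": .., "wz": .., "grip": ..}, ...]. A call has 1 to 20 rows; each row shifts and turns the commanded pose from where the row before left it, along the tool's axes as they then stand; what a row does not reach is not made up. A row lasts 1/8 s, in which the tool goes at most 62.5 mm and 10.7 degrees, less where a joint would pass 70% of its speed; a pose out of reach is approached as far as the arm can. A call is refused whole if a number of a shift passes 0.0625 or a number of a turn 10.7, either way. A call with a gripper value outside its range is refused whole. The fingers move at their own pace and stop on an object; "squeeze" is the grip in N (left out, the last holds). Time passes only in rows, so rows that do not move let the fingers close. It gives the time, the measured TCP pose, the force and the opening at its end, in the units of the state.
- manip.read_state(): the state, without advancing time (a new reading comes with each control period).
- manip.camera(name): name is "scene" or "top" or "wrist"; returns (picture, depth): 400x640x3 uint8, red, green, blue; 400x640 float32, mm along the optical axis (not along the pixel's ray), 0 where there is no reading.
- manip.camera_info(name): a dict with "intrinsics" (3x3 intrinsics, pixels), "camera_from_world" (4x4, takes a point from world to camera coordinates); the wrist camera has in their place "tool_from_camera" (4x4, takes a point from camera to tool coordinates, whose origin is the TCP and whose axes are the flange's). Camera axes: x right, y up, looking along -z (the intrinsics and any distortion apply to the point x, -y, -z); pixel columns grow to the right and rows downward; lengths in mm; the calibration is good to about 2 mm. A picture is of the moment at which its call begins: read the wrist's pose just before it. camera_info takes no time and is no camera call.
- manip.sign_off(): hands the job in, once; it reports no verdict.
The state is a dict: "clock": time; "joints": joint angles; "qd": joint speeds; "effort": joint torques, N m; "eef_pos": TCP position; "eef_rot": TCP orientation; "wrist_force": force on the tool from outside, world axes, zero at the start; "moment": the same for the moment, N m; "finger_gap": finger opening in mm.
Only numpy, scipy, OpenCV 4.12 (cv2) and the standard library are available. Lean on these libraries where they do the work, as an engineer would, in place of code of your own. Each camera call takes 0.05 s, during which the arm holds its last target.

## Working session

There is one attempt and no reset: what is moved stays moved. The work goes in short steps, Python scripts to look and compute and a tool call to move; the robot and the scene stay as the last step left them, time stands still between calls to the robot, and variables do not carry over. Pictures are saved under pics/ and viewed, and the job is handed in when it is done.

Besides the shell and the picture viewer there is one more tool, called by a JSON object that holds its "name" and its "arguments", one argument or row to a line. play_rows: Moves the arm, as the interface text tells. Its arguments: {"type":"object","properties":{"commands":{"type":"array"},"squeeze":{"type":"number"}},"required":["commands"]}

```bash
ls; mkdir -p pics; python3 - <<'E'
from cell import manip
import cv2, numpy as np
print(manip.read_state())
for n in ("scene","top"):
    p,d=manip.camera(n)
    cv2.imwrite(f"pics/{n}0.png",p[:,:,::-1]); np.savez(f"{n}0.npz",p=p,d=d)
for n in ("scene","top","wrist"):
    print(n,manip.camera_info(n))
E
```

```text
pics
{'clock': 0.0, 'joints': array([ 1.21738860e+00,  3.00460737e-01,  1.52158016e+00,  1.77324646e-05,
        1.32070738e+00, -6.65910241e-02]), 'qd': array([ 0.00036692,  0.00084959,  0.00059576,  0.00051224, -0.00227368,
       -0.00069277]), 'effort': array([ 2.38559813e-03, -5.31802011e+01, -3.52738130e+01,  7.09894393e-02,
        2.42693274e-02, -1.66851632e-04]), 'eef_pos': array([155.49715378, 527.28547664, 204.89240629]), 'eef_rot': array([-3.14044073e+00, -9.40351062e-05,  2.85477150e+00]), 'wrist_force': array([ 0.16773616, -0.38716653, -0.13601995]), 'moment': array([-0.00205128,  0.02401284, -0.00533186]), 'finger_gap': 93.82979349412335}
scene {'intrinsics': array([[382.80194066,   0.        , 324.20566871],
       [  0.        , 382.80194066, 199.20391503],
       [  0.        ,   0.        ,   1.        ]]), 'camera_from_world': array([[ 8.44920084e-01, -5.34780095e-01,  1.09681990e-02,
        -4.01368578e+02],
       [ 3.05846714e-01,  4.99838697e-01,  8.10320347e-01,
        -2.86465492e+02],
       [-4.38825523e-01, -6.81301347e-01,  5.85884489e-01,
        -9.
[... 476 characters left out ...]
2.27783468e-01,  1.28783326e-02,  9.73626643e-01,
        -1.80217662e+03],
       [ 0.00000000e+00,  0.00000000e+00,  0.00000000e+00,
         1.00000000e+00]])}
wrist {'intrinsics': array([[350.07043838,   0.        , 315.87188935],
       [  0.        , 350.07043838, 192.0991318 ],
       [  0.        ,   0.        ,   1.        ]]), 'tool_from_camera': array([[ 7.43711122e-04,  9.67637504e-01,  2.52343236e-01,
         7.15358635e+01],
       [ 9.99999255e-01, -4.75343995e-04, -1.12446007e-03,
        -5.11105026e-01],
       [-9.68119889e-04,  2.52343884e-01, -9.67637136e-01,
        -1.79622531e+02],
       [ 0.00000000e+00,  0.00000000e+00,  0.00000000e+00,
         1.00000000e+00]])}
```

View pics/scene0.png

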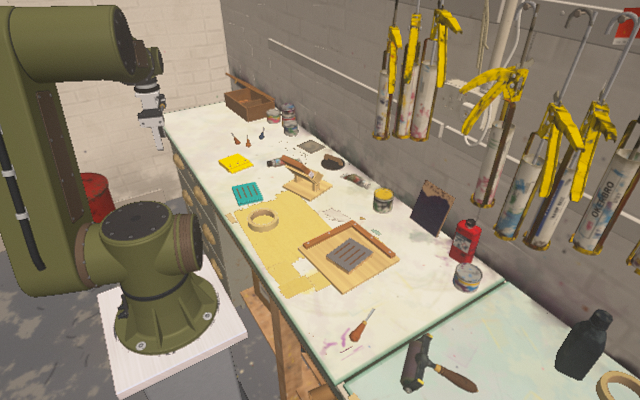

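View pics/top0.png

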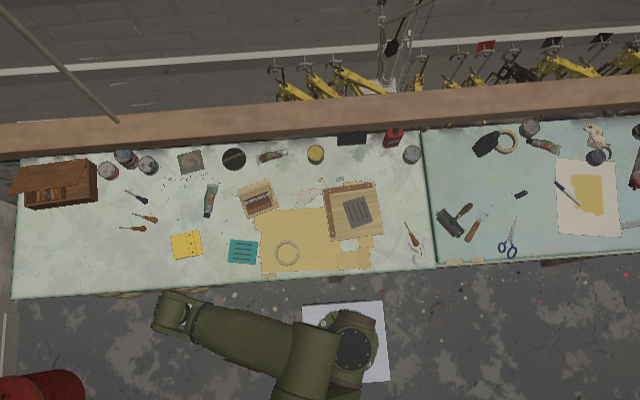

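The scene view shows the board with the grey-topped block at about (350,257), the rest with the squeegee at (300,175), and decoys: turquoise block at (247,192) and yellow piece at (236,162). In the top view, the board is at (353,211), the rest at (258,199), and the tape at (287,253).

```bash
cat > h.py <<'E'
import numpy as np, cv2
from cell import manip
from scipy.spatial.transform import Rotation as R
def cloud(d,K,T):  # T world_from_camera ; returns HxWx3
    h,w=d.shape; v,u=np.mgrid[0:h,0:w]
    z=d; X=(u-K[0,2])/K[0,0]*z; Y=(v-K[1,2])/K[1,1]*z
    P=np.stack([X,-Y,-z,np.ones_like(z)],-1)@T.T
    return P[...,:3]
def tool(s):
    T=np.eye(4); T[:3,:3]=R.from_euler('xyz',s['eef_rot']).as_matrix(); T[:3,3]=s['eef_pos']; return T
def info(n,s=None):
    i=manip.camera_info(n); K=i['intrinsics']
    T=np.linalg.inv(i['camera_from_world']) if n!='wrist' else tool(s)@i['tool_from_camera']
    return K,T
def ray(px,K,T,z):
    px=np.atleast_2d(px).astype(float)
    d=np.c_[(px[:,0]-K[0,2])/K[0,0],-(px[:,1]-K[1,2])/K[1,1],-np.ones(len(px))]@T[:3,:3].T
    o=T[:3,3]; return o+d*((z-o[2])/d[:,2])[:,None]
def proj(P,K,T):
    P=np.atleast_2d(P); c=(P-T[:3,3])@T[:3,:3]
    return np.c_[K[0,0]*c[:,0]/-c[:,2]+K[0,2],K[1,1]*-c[:,1]/-c[:,2]+K[1,2]]
def snap(n,name):
    s=manip.read_state(); p,d=manip.camera(n); K,T=info(n,s)
    cv2.imwrite(f"pics/{name}.png",p[:,:,::-1]); np.savez(f"{name}.npz",p=p,d=d,K=K,T=T)
    return p,d,K,T
E
python3 - <<'E'
from h import *
for n in ("top","scene"):
    z=np.load(f"{n}0.npz");K,T=info(n);P=cloud(z['d'],K,T)
    pts=dict(top=dict(board=(353,211),rest=(258,199),tape=(278,253),tube=(210,200),gouge=(413,236),tinA=(316,154),tinB=(411,154)),scene=dict(blk=(350,257),rest=(296,165),tin=(383,195)))[n]
    for k,(u,v) in pts.items(): print(n,k,P[v,u].round())
im=cv2.imread('pics/top0.png')[160:290,190:450]; cv2.imwrite('pics/topcrop.png',cv2.resize(im,None,fx=3,fy=3,interpolation=cv2.INTER_CUBIC))
E
```

```text
top board [506. -76.  25.]
top rest [562. 294. 113.]
top tape [362. 237.   2.]
top tube [592. 497.  33.]
top gouge [ 388. -307.   18.]
top tinA [747.  55.  58.]
top tinB [ 719. -331.   56.]
scene blk [ 494. -110.   27.]
scene rest [523. 260. 140.]
scene tin [746.  51.  58.]
```

View pics/topcrop.png

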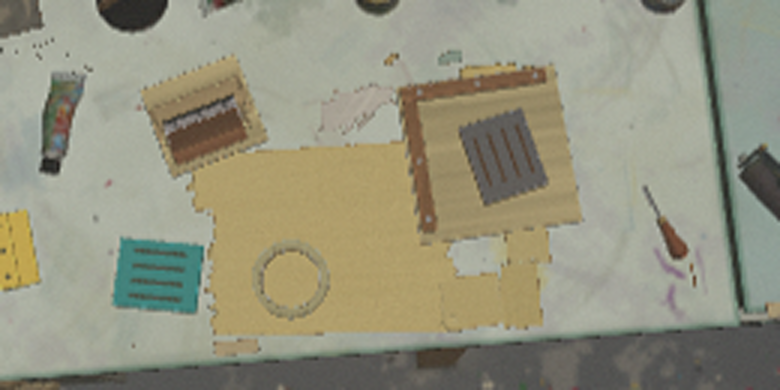

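{"name": "play_rows", "arguments": {
  "commands": [
    {"x": -0.018, "y": -0.017, "z": -0.003, "grip": 1},
    {"x": -0.036, "y": -0.034, "z": -0.006},
    {"x": -0.036, "y": -0.034, "z": -0.006},
    {"x": -0.036, "y": -0.034, "z": -0.006},
    {"x": -0.036, "y": -0.034, "z": -0.006},
    {"x": -0.036, "y": -0.034, "z": -0.006},
    {"x": -0.036, "y": -0.034, "z": -0.006},
    {"x": -0.036, "y": -0.034, "z": -0.006},
    {"x": -0.036, "y": -0.034, "z": -0.006},
    {"x": -0.036, "y": -0.034, "z": -0.006},
    {"x": -0.018, "y": -0.017, "z": -0.003},
    {"x": 0},
    {"x": 0}
  ]
}}

```text
$.commands[0]: bad value
```

```bash
python3 - <<'E'
from h import *
snap('wrist','w1'); s=manip.read_state(); print(s['clock'],s['eef_pos'],s['eef_rot'],s['joints'])
E
```

```text
0.15 [155.54407483 527.35791373 205.04833058] [-3.14076675e+00 -3.65181048e-05  2.85478597e+00] [ 1.21737168e+00  3.00325001e-01  1.52138759e+00 -1.91375155e-05
  1.32070656e+00 -6.66132305e-02]
```

View pics/w1.png

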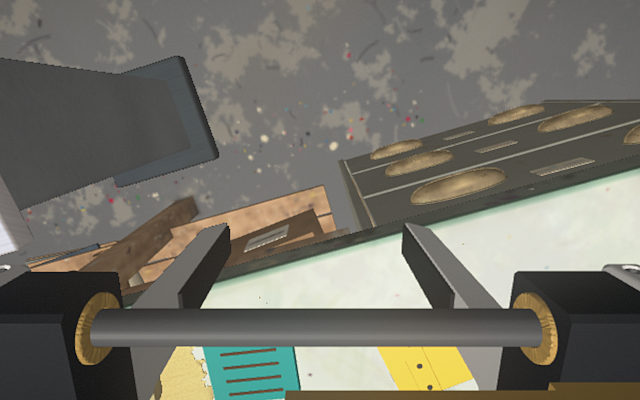

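{"name": "play_rows", "arguments": {
  "commands": [
    {"x": -0.02, "y": -0.012, "z": -0.004, "wx": 0, "wy": 0, "wz": 0, "grip": 1},
    {"x": -0.045, "y": -0.026, "z": -0.0075, "wx": 0, "wy": 0, "wz": 0, "grip": 1},
    {"x": -0.045, "y": -0.026, "z": -0.0075, "wx": 0, "wy": 0, "wz": 0, "grip": 1},
    {"x": -0.045, "y": -0.026, "z": -0.0075, "wx": 0, "wy": 0, "wz": 0, "grip": 1},
    {"x": -0.045, "y": -0.026, "z": -0.0075, "wx": 0, "wy": 0, "wz": 0, "grip": 1},
    {"x": -0.045, "y": -0.026, "z": -0.0075, "wx": 0, "wy": 0, "wz": 0, "grip": 1},
    {"x": -0.045, "y": -0.026, "z": -0.0075, "wx": 0, "wy": 0, "wz": 0, "grip": 1},
    {"x": -0.045, "y": -0.026, "z": -0.0075, "wx": 0, "wy": 0, "wz": 0, "grip": 1},
    {"x": -0.045, "y": -0.026, "z": -0.0075, "wx": 0, "wy": 0, "wz": 0, "grip": 1},
    {"x": -0.045, "y": -0.026, "z": -0.0075, "wx": 0, "wy": 0, "wz": 0, "grip": 1},
    {"x": -0.045, "y": -0.026, "z": -0.0075, "wx": 0, "wy": 0, "wz": 0, "grip": 1},
    {"x": -0.04, "y": -0.023, "z": -0.0065, "wx": 0, "wy": 0, "wz": 0, "grip": 1},
    {"x": 0, "y": 0, "z": 0, "wx": 0, "wy": 0, "wz": -8, "grip": 1},
    {"x": 0, "y": 0, "z": 0, "wx": 0, "wy": 0, "wz": -8, "grip": 1},
    {"x": 0, "y": 0, "z": 0, "wx": 0, "wy": 0, "wz": 0, "grip": 1},
    {"x": 0, "y": 0, "z": 0, "wx": 0, "wy": 0, "wz": 0, "grip": 1}
  ]
}}

```text
clock: 2.15
eef_pos: [561.2, 100.4, 290.9]
eef_rot: [-3.142, -0.0, 3.131]
wrist_force: [-0.0, 0.5, -0.2]
finger_gap: 94.4
```

```bash
python3 - <<'E'
from h import *
snap('wrist','w2'); s=manip.read_state(); print(s['clock'],s['eef_pos'],s['eef_rot'],s['joints'])
E
```

```text
2.2 [561.23280541 100.39981809 290.91505559] [-3.14157580e+00 -9.44035093e-05  3.13167978e+00] [ 1.12782889e-01  2.97591241e-01  1.32767926e+00 -5.17842226e-06
  1.51641791e+00 -1.44810028e+00]
```

View pics/w2.png

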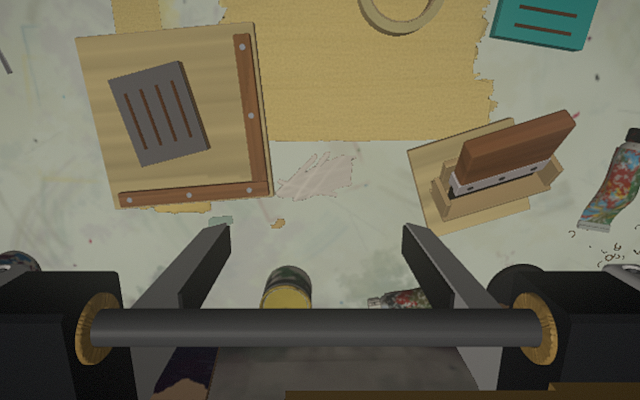

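The wrist view shows the whole board at (170,115), with fences along its right and bottom edges and the inner corner near (247,185). The block is at (160,113). The squeegee is in its rest near (510,155), with its handle towards image top (towards the robot).

```bash
python3 - <<'E'
from h import *
z=np.load('w2.npz');p,d,K,T=[z[k] for k in 'pdKT'];P=cloud(d,K,T)
for u,v in [(300,50),(150,60),(160,113),(90,150),(250,100),(160,190),(260,100),(500,140),(480,190),(420,180)]: print((u,v),P[v,u].round(1))
roi=np.zeros(d.shape,bool); roi[10:220,60:285]=True
Z=P[...,2]
print(Z[30:50,280:330].std())
hsv=cv2.cvtColor(p,cv2.COLOR_RGB2HSV)
# block top grey: low saturation
for nm,m in dict(blk=roi&(np.abs(Z-28)<3)).items():
    m=cv2.morphologyEx(m.astype(np.uint8)*255,cv2.MORPH_OPEN,np.ones((3,3)))
    cs,_=cv2.findContours(m,0,1); c=max(cs,key=cv2.contourArea)
    W=ray(c[:,0],K,T,28.)[:,:2].astype(np.float32)
    print(nm,len(c),cv2.minAreaRect(W))
    cv2.imwrite('pics/m_'+nm+'.png',m)
m=roi&(Z>6)&(Z<40)
m=cv2.morphologyEx(m.astype(np.uint8)*255,cv2.MORPH_OPEN,np.ones((3,3)))
cs,_=cv2.findContours(m,0,1); c=max(cs,key=cv2.contourArea)
W=ray(c[:,0],K,T,12.)[:,:2].astype(np.float32); print('board',cv2.minAreaRect(W))
m=roi&(np.abs(Z-23)<3)
print('fence n',m.sum())
vis=p.copy(); vis[m]=[255,0,0]; vis[roi&(np.abs(Z-28)<3)]=[0,255,0]; vis[roi&(np.abs(Z-12)<3)]=[0,0,255]
cv2.imwrite('pics/seg.png',cv2.resize(vis[0:230,50:300,::-1],None,fx=3,fy=3,interpolation=0)[:600])
E
```

```text
(300, 50) [428.   81.4   2.5]
(150, 60) [ 439.2 -102.1   14.4]
(160, 113) [502.2 -91.2  29.2]
(90, 150) [ 550.6 -203.4    0.9]
(250, 100) [487.8  19.1  22.5]
(160, 190) [ 601.3 -105.9   23.2]
(260, 100) [487.9  30.   12.5]
(500, 140) [525.7 267.8 150.3]
(480, 190) [594.6 295.7  65.2]
(420, 180) [593.5 239.1  12.9]
0.8576892922537567
blk 310 ((505.3164367675781, -93.99110412597656), (109.86302947998047, 91.05953216552734), 14.058244705200195)
board ((513.5387573242188, -75.18134307861328), (219.3119659423828, 220.1350860595703), 4.274289608001709)
fence n 4794
```

View pics/seg.png

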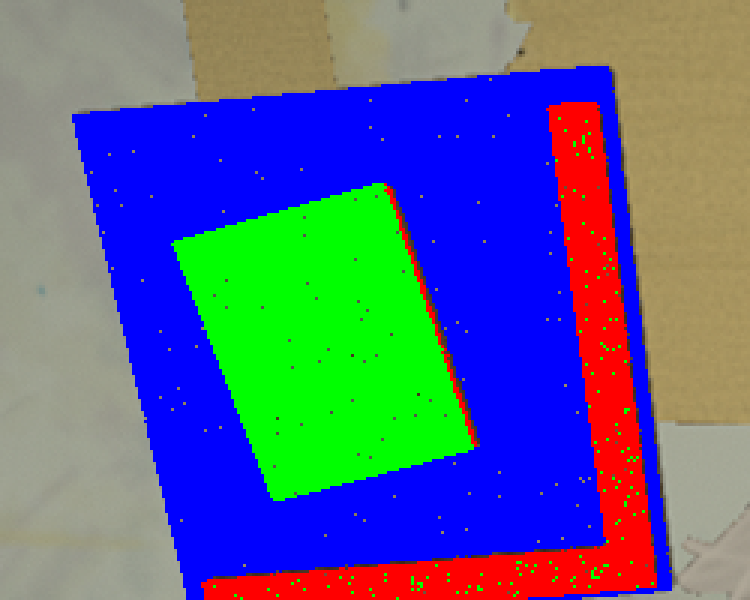

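```bash
python3 - <<'E'
from h import *
z=np.load('w2.npz');p,d,K,T=[z[k] for k in 'pdKT'];P=cloud(d,K,T)
c=np.array([513.5,-75.2]);a=np.radians(4.27);Rb=np.array([[np.cos(a),-np.sin(a)],[np.sin(a),np.cos(a)]])
cor=c+Rb@[85,85]; print('corner',cor,'via px',ray([(251.5,181.5)],K,T,23.), proj([[*cor,23]],K,T))
vis=p.copy(); Z=P[...,2]
cv2.imwrite('pics/rest.png',cv2.resize(vis[90:260,390:590,::-1],None,fx=3.5,fy=3.5,interpolation=cv2.INTER_CUBIC))
m=np.zeros(d.shape,bool); m[95:215,430:590]=True
m&=(Z>60)
Q=P[m]; 
# RANSAC plane normals
rng=np.random.default_rng(0)
for it in range(4):
    best=None
    for _ in range(400):
        i=rng.choice(len(Q),3,replace=False); n=np.cross(Q[i[1]]-Q[i[0]],Q[i[2]]-Q[i[0]]); L=np.linalg.norm(n)
        if L<50: continue
        n/=L; inl=np.abs((Q-Q[i[0]])@n)<1.5
        if best is None or inl.sum()>best.sum(): best=inl
    q=Q[best]; cc=q.mean(0); n=np.linalg.svd(q-cc,full_matrices=False)[2][2]; n*=np.sign(n[2])
    print(best.sum(),len(Q),cc.round(1),n.round(3),'lean',np.degrees(np.arccos(n[2])).round(1),'yaw',np.degrees(np.arctan2(n[1],n[0])).round(1),'zrange',q[:,2].min().round(),q[:,2].max().round())
    Q=Q[~best]
E
```

```text
corner [591.93525144  15.89287202] via px [[591.07044522  15.28373045  23.        ]] [[252.00142574 182.13876068]]
3744 9031 [553.3 295.3 121.7] [0.725 0.229 0.649] lean 49.5 yaw 17.6 zrange 63.0 156.0
1701 5287 [518.8 285.1 148.5] [-0.624 -0.2    0.755] lean 41.0 yaw -162.3 zrange 142.0 155.0
1454 3586 [600.  314.1  70.8] [-0.615 -0.195  0.764] lean 40.2 yaw -162.4 zrange 60.0 79.0
574 2132 [562.5 247.8 111.9] [-0.253  0.967  0.01 ] lean 89.4 yaw 104.6 zrange 60.0 152.0
```

View pics/rest.png

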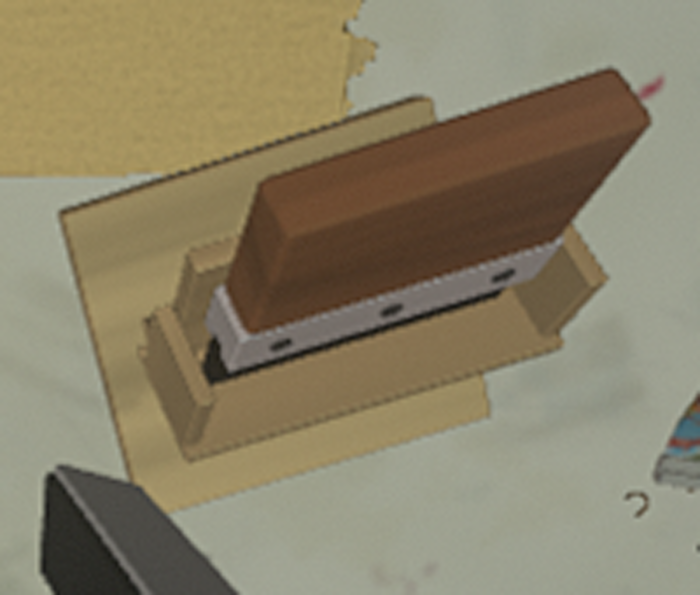

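```bash
python3 - <<'E'
from h import *
z=np.load('w2.npz');p,d,K,T=[z[k] for k in 'pdKT'];P=cloud(d,K,T)
f=lambda L:np.array(L,float)/3.5+[390,90]-0.35
bl,br=ray(f([(262,185),(612,70)]),K,T,141.6); fl,fr=ray(f([(290,240),(650,120)]),K,T,154.5)
ang=lambda a,b:np.degrees(np.arctan2(*( (b-a)[[1,0]])))
print('back',bl,br,np.linalg.norm(br-bl),ang(bl,br)-90); print('front',fl,fr,np.linalg.norm(fr-fl),ang(fl,fr)-90)
top=(bl+br+fl+fr)/4; print('topc',top)
b=ray(f([(60,215),(140,500),(170,510),(490,412),(60,213),(420,98)]),K,T,12.)
print('base',b.round(1),ang(b[0],b[1]),ang(b[2],b[3])-90,ang(b[4],b[5])-90)
# clamp bottom face edge: lower clamp front edge
# base rect by depth
Z=P[...,2];m=np.zeros(d.shape,bool);m[100:245,395:560]=True;m&=(np.abs(Z-12)<3)
m=cv2.morphologyEx(m.astype(np.uint8)*255,cv2.MORPH_OPEN,np.ones((3,3)));cs,_=cv2.findContours(m,0,1);c=np.vstack([x for x in cs if cv2.contourArea(x)>150])
W=ray(c[:,0],K,T,12.)[:,:2].astype(np.float32);print(cv2.minAreaRect(W),Z[m>0].mean())
# handle top by depth:segment via plane
for yaw in (15.5,17.5):
    a=np.radians(yaw);zx=np.array([-0.643*np.cos(a),-0.643*np.sin(a),.766]);print(yaw,'mid',top-57.5*zx,'edge xy',top-115*zx)
E
```

```text
back [528.69469663 239.38496795 141.6       ] [499.58840287 328.01381531 141.6       ] 93.28584522864558 18.180518799549816
front [541.49911833 242.60279007 154.5       ] [511.66354996 330.8270096  154.5       ] 93.13256171402017 18.684451347769325
topc [520.36144195 285.20714573 148.05      ]
base [[554.6 219.5  12. ]
 [669.  257.7  12. ]
 [673.4 270.   12. ]
 [633.6 392.1  12. ]
 [553.9 219.4  12. ]
 [512.9 349.   12. ]] 18.50689449292811 18.035041181496013 17.54761968439324
((594.8546752929688, 305.4154052734375), (130.46917724609375, 140.30105590820312), 17.810253143310547) 12.654894604646643
15.5 mid [555.98926888 295.08761659 104.005     ] edge xy [591.61709581 304.96808745  59.96      ]
17.5 mid [555.62274191 296.3249909  104.005     ] edge xy [590.88404187 307.44283608  59.96      ]
```

{"name": "play_rows", "arguments": {
  "commands": [
    {"x": 0, "y": 0, "z": 0, "wx": 0, "wy": 0, "wz": 9, "grip": 1},
    {"x": 0, "y": 0, "z": 0, "wx": 0, "wy": 0, "wz": 10.5, "grip": 1},
    {"x": 0, "y": 0, "z": 0, "wx": 0, "wy": 0, "wz": 10.5, "grip": 1},
    {"x": 0, "y": 0, "z": 0, "wx": 0, "wy": 0, "wz": 10.5, "grip": 1},
    {"x": 0, "y": 0, "z": 0, "wx": 0, "wy": 0, "wz": 10.5, "grip": 1},
    {"x": 0, "y": 0, "z": 0, "wx": 0, "wy": 0, "wz": 10.5, "grip": 0.8},
    {"x": 0, "y": 0, "z": 0, "wx": 0, "wy": 0, "wz": 10, "grip": 0.8},
    {"x": 0, "y": 0, "z": 0, "wx": -10, "wy": 0, "wz": 0, "grip": 0.8},
    {"x": 0, "y": 0, "z": 0, "wx": -10, "wy": 0, "wz": 0, "grip": 0.8},
    {"x": 0, "y": 0, "z": 0, "wx": -10, "wy": 0, "wz": 0, "grip": 0.8},
    {"x": 0, "y": 0, "z": 0, "wx": -10, "wy": 0, "wz": 0, "grip": 0.8},
    {"x": 0, "y": 0, "z": 0, "wx": 0, "wy": 0, "wz": 0, "grip": 0.8},
    {"x": 0, "y": 0, "z": 0, "wx": 0, "wy": 0, "wz": 0, "grip": 0.8}
  ]
}}

```text
clock: 3.82
eef_pos: [561.8, 100.5, 291.9]
eef_rot: [2.445, -0.0, 1.886]
wrist_force: [0.3, -0.3, 0.3]
finger_gap: 74.8
```

```bash
cat >> h.py <<'E'
def fromto(sz_yaw,lean):  # squeegee frame
    a=np.radians(sz_yaw); l=np.radians(lean); ez=np.array([0,0,1.]); ex=np.array([np.cos(a),np.sin(a),0]); sy=np.cross(ez,ex)
    sz=-np.sin(l)*ex+np.cos(l)*ez; sx=np.cross(sy,sz); return sx,sy,sz
def delta(s,pos,Rt):
    Rn=R.from_euler('xyz',s['eef_rot']).as_matrix()
    print('t',round(s['clock'],2),'pos',s['eef_pos'].round(1),'F',s['wrist_force'].round(1),'gap',round(s['finger_gap'],1))
    print('joints',s['joints'].round(2))
    print('d tool mm',(Rn.T@(np.array(pos)-s['eef_pos'])).round(2),'then rotvec deg',np.degrees(R.from_matrix(Rn.T@Rt).as_rotvec()).round(2),'d in target axes',(Rt.T@(np.array(pos)-s['eef_pos'])).round(2))
E
python3 - <<'E'
from h import *
sx,sy,sz=fromto(17.9,40); Rt=np.c_[sy,sx,-sz]
e=np.array([590.8,307.9,60]); delta(manip.read_state(),e+157*sz,Rt)
E
```

```text
t 3.83 pos [561.8 100.5 291.9] F [ 0.3 -0.3  0.3] gap 74.8
joints [ 0.03 -0.07  1.87  0.3   0.68 -0.46]
d tool mm [188.45 -78.62  79.93] then rotvec deg [-0.08 -0.12  0.11] d in target axes [188.47 -79.1   79.42]
```

{"name": "play_rows", "arguments": {
  "commands": [
    {"x": 0.02, "y": -0.008, "z": 0.008, "wx": 0, "wy": 0, "wz": 0, "grip": 0.8},
    {"x": 0.035, "y": -0.015, "z": 0.015, "wx": 0, "wy": 0, "wz": 0, "grip": 0.8},
    {"x": 0.035, "y": -0.015, "z": 0.015, "wx": 0, "wy": 0, "wz": 0, "grip": 0.8},
    {"x": 0.035, "y": -0.015, "z": 0.015, "wx": 0, "wy": 0, "wz": 0, "grip": 0.8},
    {"x": 0.035, "y": -0.015, "z": 0.015, "wx": 0, "wy": 0, "wz": 0, "grip": 0.8},
    {"x": 0.0285, "y": -0.011, "z": 0.0115, "wx": 0, "wy": 0, "wz": 0, "grip": 0.8},
    {"x": 0, "y": 0, "z": 0, "wx": 0, "wy": 0, "wz": 0, "grip": 0.8},
    {"x": 0, "y": 0, "z": 0, "wx": 0, "wy": 0, "wz": 0, "grip": 0.8}
  ]
}}

```text
clock: 4.82
eef_pos: [494.7, 276.7, 179.9]
eef_rot: [2.444, 0.0, 1.886]
wrist_force: [0.1, 0.0, -1.3]
finger_gap: 74.8
```

```bash
python3 - <<'E'
from h import *
sx,sy,sz=fromto(17.9,40); Rt=np.c_[sy,sx,-sz]
e=np.array([590.8,307.9,60]); delta(manip.read_state(),e+77*sz,Rt)
snap('wrist','w3')
E
```

```text
t 4.83 pos [494.7 276.7 179.9] F [ 0.1  0.  -1.3] gap 74.8
joints [ 0.5   0.06  2.02 -0.33  0.38  0.45]
d tool mm [5.000e-02 2.800e-01 7.981e+01] then rotvec deg [-0.   -0.08  0.14] d in target axes [ 0.16  0.28 79.81]
```

View pics/w3.png

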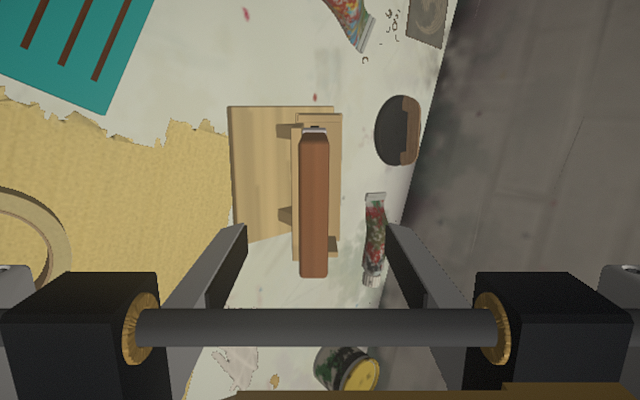

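The handle is centred between the fingers (columns 299–329, centre 314 against the tool's 316). Moving in along the tool z axis.

{"name": "play_rows", "arguments": {
  "commands": [
    {"x": 0, "y": 0, "z": 0.015, "wx": 0, "wy": 0, "wz": 0, "grip": 0.8},
    {"x": 0, "y": 0, "z": 0.025, "wx": 0, "wy": 0, "wz": 0, "grip": 0.8},
    {"x": 0, "y": 0, "z": 0.025, "wx": 0, "wy": 0, "wz": 0, "grip": 0.8},
    {"x": 0, "y": 0, "z": 0.015, "wx": 0, "wy": 0, "wz": 0, "grip": 0.8},
    {"x": 0, "y": 0, "z": 0, "wx": 0, "wy": 0, "wz": 0, "grip": 0.8},
    {"x": 0, "y": 0, "z": 0, "wx": 0, "wy": 0, "wz": 0, "grip": 0.3},
    {"x": 0, "y": 0, "z": 0, "wx": 0, "wy": 0, "wz": 0, "grip": 0.3},
    {"x": 0, "y": 0, "z": 0, "wx": 0, "wy": 0, "wz": 0, "grip": 0},
    {"x": 0, "y": 0, "z": 0, "wx": 0, "wy": 0, "wz": 0, "grip": 0},
    {"x": 0, "y": 0, "z": 0, "wx": 0, "wy": 0, "wz": 0, "grip": 0},
    {"x": 0, "y": 0, "z": 0, "wx": 0, "wy": 0, "wz": 0, "grip": 0},
    {"x": 0, "y": 0, "z": 0, "wx": 0, "wy": 0, "wz": 0, "grip": 0}
  ],
  "squeeze": 45
}}

```text
clock: 6.38
eef_pos: [542.7, 292.5, 118.0]
eef_rot: [2.444, 0.0, 1.886]
wrist_force: [-0.9, -0.6, 1.1]
finger_gap: 19.8
```

```bash
python3 - <<'E'
from h import *
sx,sy,sz=fromto(17.9,40); Rt=np.c_[sy,sx,-sz]
e=np.array([590.8,307.9,60]); delta(manip.read_state(),e+77*sz,Rt); s=manip.read_state(); print(s['eef_pos'],s['eef_rot'],s['moment'])
E
```

```text
t 6.38 pos [542.7 292.5 118. ] F [-0.9 -0.6  1.1] gap 19.8
joints [ 0.48  0.27  1.95 -0.44  0.25  0.56]
d tool mm [-0.16  1.4  -0.16] then rotvec deg [-0.   -0.11  0.13] d in target axes [-0.16  1.4  -0.16]
[542.73002439 292.54212249 117.96297367] [2.44354831e+00 6.25668828e-05 1.88619564e+00] [-0.15778278  0.39126141  0.0468912 ]
```

{"name": "play_rows", "arguments": {
  "commands": [
    {"x": 0, "y": 0, "z": -0.008, "wx": 0, "wy": 0, "wz": 0, "grip": 0},
    {"x": 0, "y": 0, "z": -0.022, "wx": 0, "wy": 0, "wz": 0, "grip": 0},
    {"x": 0, "y": 0, "z": -0.03, "wx": 0, "wy": 0, "wz": 0, "grip": 0},
    {"x": 0, "y": 0, "z": -0.03, "wx": 0, "wy": 0, "wz": 0, "grip": 0},
    {"x": 0, "y": 0, "z": -0.03, "wx": 0, "wy": 0, "wz": 0, "grip": 0},
    {"x": 0, "y": 0, "z": -0.02, "wx": 0, "wy": 0, "wz": 0, "grip": 0},
    {"x": 0, "y": 0, "z": 0, "wx": 0, "wy": 0, "wz": 0, "grip": 0},
    {"x": 0, "y": 0, "z": 0, "wx": 0, "wy": 0, "wz": 0, "grip": 0}
  ]
}}

```text
clock: 7.38
eef_pos: [457.2, 264.6, 224.6]
eef_rot: [2.444, 0.0, 1.886]
wrist_force: [-0.1, -0.6, -1.3]
finger_gap: 19.9
```

```bash
cat >> h.py <<'E'
cor=np.array([591.7,15.7]); ba=np.radians(4.27); Rb=np.array([[np.cos(ba),-np.sin(ba)],[np.sin(ba),np.cos(ba)]])
def b2w(x,y,z): return np.r_[cor+Rb@[x,y],z]
def w2b(P): P=np.atleast_2d(P); return (P[:,:2]-cor)@Rb
E
python3 - <<'E'
from h import *
sx,sy,sz=fromto(4.27,0); Rt=np.c_[sy,sx,-sz]
delta(manip.read_state(),b2w(-178,-103,150),Rt)
snap('wrist','w4')
E
```

```text
t 7.38 pos [457.2 264.6 224.6] F [-0.1 -0.6 -1.3] gap 19.9
joints [ 0.52 -0.09  2.06 -0.28  0.5   0.41]
d tool mm [-335.89 -160.41  -37.06] then rotvec deg [39.76 -4.8  13.24] d in target axes [-361.21  -62.4    74.56]
```

View pics/w4.png

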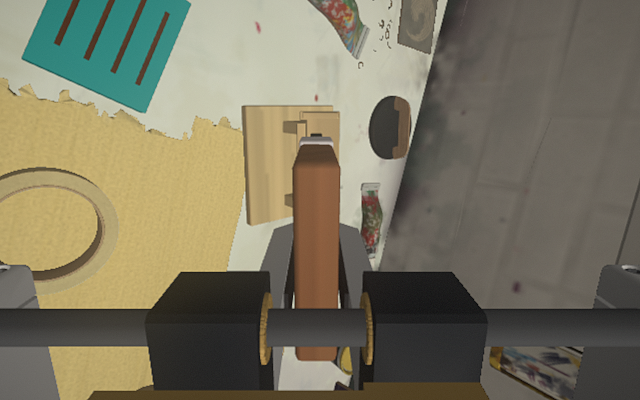

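{"name": "play_rows", "arguments": {
  "commands": [
    {"x": 0, "y": 0, "z": 0, "wx": 9, "wy": 0, "wz": 0, "grip": 0},
    {"x": 0, "y": 0, "z": 0, "wx": 10.5, "wy": 0, "wz": 0, "grip": 0},
    {"x": 0, "y": 0, "z": 0, "wx": 10.5, "wy": 0, "wz": 0, "grip": 0},
    {"x": 0, "y": 0, "z": 0, "wx": 10, "wy": 0, "wz": 0, "grip": 0},
    {"x": -0.02, "y": -0.003, "z": 0, "wx": 0, "wy": 0, "wz": 6.9, "grip": 0},
    {"x": -0.035, "y": -0.006, "z": 0, "wx": 0, "wy": 0, "wz": 6.9, "grip": 0},
    {"x": -0.045, "y": -0.008, "z": 0, "wx": 0, "wy": 0, "wz": 0, "grip": 0},
    {"x": -0.045, "y": -0.008, "z": 0.01, "wx": 0, "wy": 0, "wz": 0, "grip": 0},
    {"x": -0.045, "y": -0.008, "z": 0.012, "wx": 0, "wy": 0, "wz": 0, "grip": 0},
    {"x": -0.045, "y": -0.008, "z": 0.012, "wx": 0, "wy": 0, "wz": 0, "grip": 0},
    {"x": -0.045, "y": -0.008, "z": 0.012, "wx": 0, "wy": 0, "wz": 0, "grip": 0},
    {"x": -0.045, "y": -0.008, "z": 0.012, "wx": 0, "wy": 0, "wz": 0, "grip": 0},
    {"x": -0.03, "y": -0.005, "z": 0.012, "wx": 0, "wy": 0, "wz": 0, "grip": 0},
    {"x": 0, "y": 0, "z": 0, "wx": 0, "wy": 0, "wz": 0, "grip": 0},
    {"x": 0, "y": 0, "z": 0, "wx": 0, "wy": 0, "wz": 0, "grip": 0}
  ]
}}

```text
clock: 9.3
eef_pos: [431.1, -93.7, 154.9]
eef_rot: [-3.141, -0.0, 1.645]
wrist_force: [-1.2, -0.1, -1.6]
finger_gap: 19.5
```

```bash
python3 - <<'E'
from h import *
sx,sy,sz=fromto(4.27,0); Rt=np.c_[sy,sx,-sz]
delta(manip.read_state(),b2w(-178,-106,93),Rt)
snap('wrist','w5'); snap('scene','s5')
im=cv2.imread('pics/s5.png')[120:300,230:420]; cv2.imwrite('pics/s5c.png',cv2.resize(im,None,fx=3.3,fy=3.3,interpolation=cv2.INTER_CUBIC))
E
```

```text
t 9.3 pos [431.1 -93.7 154.9] F [-1.2 -0.1 -1.6] gap 19.5
joints [-0.3   0.11  1.87  0.    1.16 -0.37]
d tool mm [-8.91 -9.68 61.91] then rotvec deg [-0.03 -0.02 -0.02] d in target axes [-8.88 -9.72 61.91]
```

View pics/w5.png

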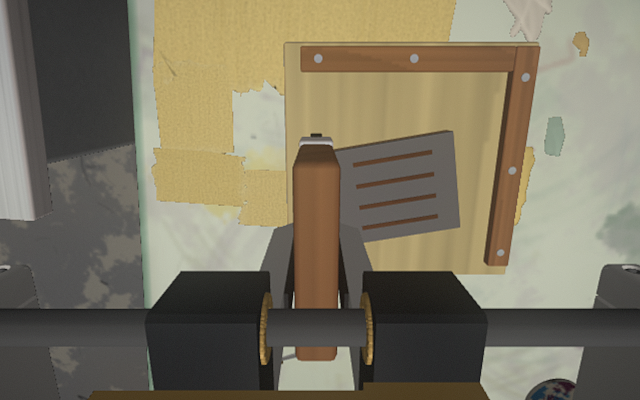

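View pics/s5c.png

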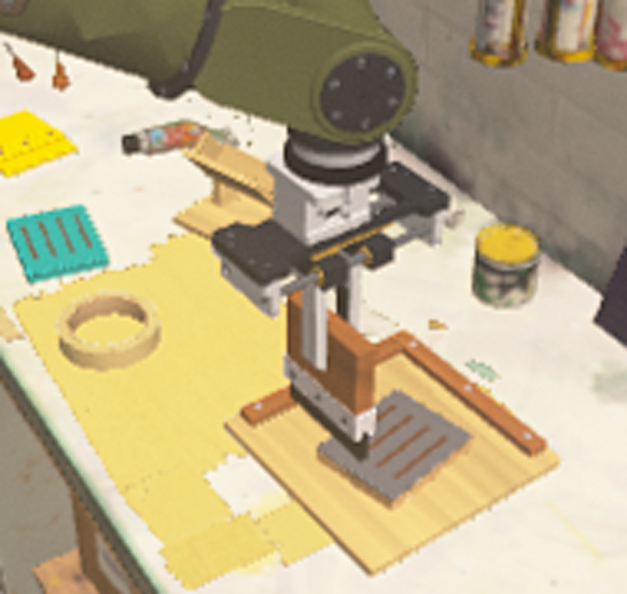

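The squeegee is upright in the fingers, just behind the block's near face (wrist view: handle at columns 295–340, block at (400,187)). Next I check the edge height from depth in the scene view.

```bash
python3 - <<'E'
from h import *
z=np.load('s5.npz');p,d,K,T=[z[k] for k in 'pdKT'];P=cloud(d,K,T)
B=w2b(P.reshape(-1,3)).reshape(400,640,2); s=manip.read_state(); t=w2b(s['eef_pos'])[0]; print('tcp board',t)
m=(np.abs(B[...,0]-t[0])<16)&(np.abs(B[...,1]-t[1])<60)&(P[...,2]>40)&(P[...,2]<170)
q=np.c_[B[m],P[...,2][m]]
for lo in range(60,170,6):
    k=(q[:,2]>=lo)&(q[:,2]<lo+6)
    if k.sum()>2: print(lo,k.sum(),'x',np.percentile(q[k,0],[2,50,98]).round(1),'y',np.percentile(q[k,1],[2,50,98]).round(1))
dark=m&(p.max(2)<70)
print('zmin',np.sort(q[:,2])[:10].round(1))
w=np.load('w5.npz')
E
```

```text
tcp board [-168.14037396  -96.72008199]
78 30 x [-174.1 -173.2 -170.4] y [-146.6 -105.2  -53.1]
84 33 x [-175.4 -173.6 -166.9] y [-149.1 -108.4  -50.7]
90 43 x [-175.  -173.4 -170.3] y [-148.1 -107.1  -51.5]
96 7 x [-174.5 -173.5 -167.4] y [-147.8 -146.9 -124.5]
102 23 x [-180.6 -179.2 -162.5] y [-148.1 -131.9  -55.3]
108 48 x [-181.1 -179.3 -163.8] y [-148.4 -107.7  -51.9]
114 51 x [-182.2 -179.1 -164.8] y [-148.8 -110.8  -49.5]
120 42 x [-180.9 -179.  -163.4] y [-149.1 -119.2  -52.7]
126 56 x [-181.  -179.1 -161.9] y [-148.5 -115.6  -52.4]
132 40 x [-180.4 -179.6 -166.9] y [-146.9 -105.4  -55. ]
138 49 x [-180.9 -179.  -161.7] y [-147.7 -115.1  -58.5]
144 43 x [-180.5 -178.9 -160.5] y [-146.1 -116.4  -54.4]
150 34 x [-181.3 -179.1 -161.9] y [-146.7 -127.9  -53.7]
156 37 x [-181.9 -178.8 -160.2] y [-147.1 -125.2  -53.6]
162 36 x [-182.1 -179.1 -163.1] y [-146.  -122.   -55.5]
168 12 x [-180.6 -179.1 -167.2] y [-146.9 -118.8  -58. ]
zmin [77.4 78.4 78.4 78.9 79.2 79.5 79.7 79.9 79.9 80.1]
```

{"name": "play_rows", "arguments": {
  "commands": [
    {"x": -0.005, "y": -0.01, "z": 0, "wx": 0, "wy": 0, "wz": 0, "grip": 0},
    {"x": 0, "y": 0, "z": 0.015, "wx": 0, "wy": 0, "wz": 0, "grip": 0},
    {"x": 0, "y": 0, "z": 0.02, "wx": 0, "wy": 0, "wz": 0, "grip": 0},
    {"x": 0, "y": 0, "z": 0.017, "wx": 0, "wy": 0, "wz": 0, "grip": 0},
    {"x": 0, "y": 0, "z": 0.01, "wx": 0, "wy": 0, "wz": 0, "grip": 0},
    {"x": 0, "y": 0, "z": 0, "wx": 0, "wy": 0, "wz": 0, "grip": 0},
    {"x": 0, "y": 0, "z": 0, "wx": 0, "wy": 0, "wz": 0, "grip": 0}
  ]
}}

```text
clock: 10.28
eef_pos: [421.6, -99.7, 93.6]
eef_rot: [3.141, 0.0, 1.645]
wrist_force: [0.4, -0.3, -1.3]
finger_gap: 19.9
```

```bash
python3 - <<'E'
from h import *
sx,sy,sz=fromto(4.27,0); Rt=np.c_[sy,sx,-sz]
delta(manip.read_state(),b2w(-114,-101,93),Rt)
E
```

```text
t 10.28 pos [421.6 -99.7  93.6] F [ 0.4 -0.3 -1.3] gap 19.9
joints [-0.32  0.18  1.96 -0.    1.   -0.39]
d tool mm [ 1.45 64.23  0.68] then rotvec deg [ 0.04  0.02 -0.  ] d in target axes [ 1.45 64.23  0.63]
```

{"name": "play_rows", "arguments": {
  "commands": [
    {"x": 0, "y": 0.006, "z": 0, "wx": 0, "wy": 0, "wz": 0, "grip": 0},
    {"x": 0, "y": 0.006, "z": 0, "wx": 0, "wy": 0, "wz": 0, "grip": 0},
    {"x": 0, "y": 0.006, "z": 0, "wx": 0, "wy": 0, "wz": 0, "grip": 0},
    {"x": 0, "y": 0.006, "z": 0, "wx": 0, "wy": 0, "wz": 0, "grip": 0},
    {"x": 0, "y": 0.006, "z": 0, "wx": 0, "wy": 0, "wz": 0, "grip": 0},
    {"x": 0, "y": 0.006, "z": 0, "wx": 0, "wy": 0, "wz": 0, "grip": 0},
    {"x": 0, "y": 0.006, "z": 0, "wx": 0, "wy": 0, "wz": 0, "grip": 0},
    {"x": 0, "y": 0.006, "z": 0, "wx": 0, "wy": 0, "wz": 0, "grip": 0},
    {"x": 0, "y": 0.005, "z": 0, "wx": 0, "wy": 0, "wz": 0, "grip": 0},
    {"x": 0, "y": 0.003, "z": 0, "wx": 0, "wy": 0, "wz": 0, "grip": 0},
    {"x": 0, "y": 0, "z": 0, "wx": 0, "wy": 0, "wz": 0, "grip": 0},
    {"x": 0, "y": 0, "z": 0, "wx": 0, "wy": 0, "wz": 0, "grip": 0}
  ]
}}

```text
clock: 11.78
eef_pos: [477.3, -95.5, 93.3]
eef_rot: [3.141, 0.0, 1.645]
wrist_force: [0.2, -0.2, -1.8]
finger_gap: 19.7
```

```bash
cat >> h.py <<'E'
def see_block(n,name):
    p,d,K,T=snap(n,name); P=cloud(d,K,T); B=w2b(P.reshape(-1,3)).reshape(400,640,2); Z=P[...,2]
    m=(np.abs(Z-28)<4)&(B[...,0]>-190)&(B[...,0]<2)&(B[...,1]>-190)&(B[...,1]<2)&(p.max(2).astype(int)-p.min(2)<45)
    m=cv2.morphologyEx(m.astype(np.uint8)*255,cv2.MORPH_CLOSE,np.ones((3,3)));m=cv2.morphologyEx(m,cv2.MORPH_OPEN,np.ones((3,3)))
    cs,_=cv2.findContours(m,0,1); c=max(cs,key=cv2.contourArea); W=w2b(ray(c[:,0],K,T,28.)).astype(np.float32); print(n,'block in corner frame',cv2.minAreaRect(W))
E
python3 - <<'E'
from h import *
sx,sy,sz=fromto(4.27,0); Rt=np.c_[sy,sx,-sz]
delta(manip.read_state(),b2w(-114,-101,93),Rt)
see_block('wrist','w6'); see_block('scene','s6')
E
```

```text
t 11.78 pos [477.3 -95.5  93.3] F [ 0.2 -0.2 -1.8] gap 19.7
joints [-0.27  0.29  1.82  0.    1.03 -0.35]
d tool mm [1.38 8.38 0.31] then rotvec deg [ 0.03  0.01 -0.  ] d in target axes [1.38 8.38 0.31]
wrist block in corner frame ((-56.61686706542969, -112.91676330566406), (90.4584732055664, 99.02643585205078), 89.91067504882812)
scene block in corner frame ((-64.66857147216797, -116.2916488647461), (88.09577941894531, 107.3722915649414), 89.40332794189453)
```

View pics/w6.png

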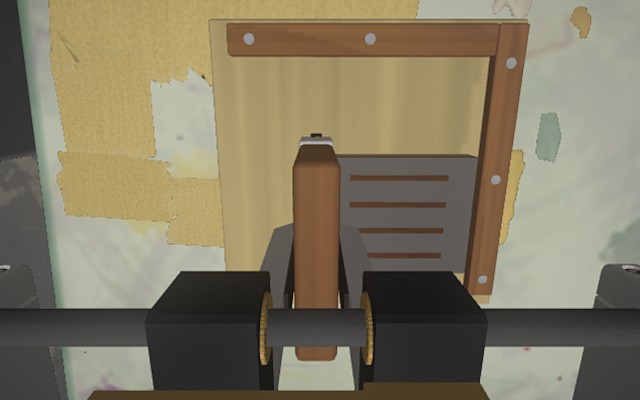

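The block is now square to the board, with its far edge still about 8 mm short of the far fence. I'll push on in fine steps.

{"name": "play_rows", "arguments": {
  "commands": [
    {"x": 0, "y": 0.004, "z": 0, "wx": 0, "wy": 0, "wz": 0, "grip": 0},
    {"x": 0, "y": 0.003, "z": 0, "wx": 0, "wy": 0, "wz": 0, "grip": 0},
    {"x": 0, "y": 0.001, "z": 0, "wx": 0, "wy": 0, "wz": 0, "grip": 0},
    {"x": 0, "y": 0, "z": 0, "wx": 0, "wy": 0, "wz": 0, "grip": 0},
    {"x": 0, "y": 0, "z": 0, "wx": 0, "wy": 0, "wz": 0, "grip": 0}
  ]
}}

```text
clock: 12.5
eef_pos: [484.4, -94.9, 93.0]
eef_rot: [-3.139, -0.0, 1.645]
wrist_force: [-7.5, -0.3, 2.3]
finger_gap: 19.4
```

{"name": "play_rows", "arguments": {
  "commands": [
    {"x": 0, "y": 0.001, "z": 0, "wx": 0, "wy": 0, "wz": 0, "grip": 0},
    {"x": 0, "y": 0, "z": 0, "wx": 0, "wy": 0, "wz": 0, "grip": 0}
  ]
}}

```text
clock: 12.75
eef_pos: [484.7, -94.9, 92.9]
eef_rot: [-3.137, -0.0, 1.645]
wrist_force: [-11.6, -1.8, 5.7]
finger_gap: 19.7
```

{"name": "play_rows", "arguments": {
  "commands": [
    {"x": 0, "y": 0.001, "z": 0, "wx": 0, "wy": 0, "wz": 0, "grip": 0},
    {"x": 0, "y": 0, "z": 0, "wx": 0, "wy": 0, "wz": 0, "grip": 0}
  ]
}}

```text
clock: 13.0
eef_pos: [485.0, -94.8, 92.8]
eef_rot: [-3.135, -0.001, 1.646]
wrist_force: [-15.2, -1.7, 8.9]
finger_gap: 19.7
```

{"name": "play_rows", "arguments": {
  "commands": [
    {"x": 0, "y": -0.006, "z": 0, "wx": 0, "wy": 0, "wz": 0, "grip": 0},
    {"x": 0, "y": -0.012, "z": 0, "wx": 0, "wy": 0, "wz": 0, "grip": 0},
    {"x": 0, "y": 0, "z": -0.02, "wx": 0, "wy": 0, "wz": 0, "grip": 0},
    {"x": 0, "y": 0, "z": -0.03, "wx": 0, "wy": 0, "wz": 0, "grip": 0},
    {"x": 0, "y": 0, "z": -0.01, "wx": 0, "wy": 0, "wz": 10, "grip": 0},
    {"x": 0, "y": 0, "z": 0, "wx": 0, "wy": 0, "wz": 10, "grip": 0},
    {"x": 0, "y": 0, "z": 0, "wx": 0, "wy": 0, "wz": 10, "grip": 0},
    {"x": 0, "y": 0, "z": 0, "wx": 0, "wy": 0, "wz": 10, "grip": 0},
    {"x": 0, "y": 0, "z": 0, "wx": 0, "wy": 0, "wz": 10, "grip": 0},
    {"x": 0, "y": 0, "z": 0, "wx": 0, "wy": 0, "wz": 10, "grip": 0},
    {"x": 0, "y": 0, "z": 0, "wx": 0, "wy": 0, "wz": 10, "grip": 0},
    {"x": 0, "y": 0, "z": 0, "wx": 0, "wy": 0, "wz": 10, "grip": 0},
    {"x": 0, "y": 0, "z": 0, "wx": 0, "wy": 0, "wz": 10, "grip": 0},
    {"x": 0.02, "y": 0.025, "z": 0, "wx": 0, "wy": 0, "wz": 0, "grip": 0},
    {"x": 0.03, "y": 0.03, "z": 0, "wx": 0, "wy": 0, "wz": 0, "grip": 0},
    {"x": 0.02, "y": 0.022, "z": 0, "wx": 0, "wy": 0, "wz": 0, "grip": 0},
    {"x": 0, "y": 0, "z": 0, "wx": 0, "wy": 0, "wz": 0, "grip": 0},
    {"x": 0, "y": 0, "z": 0, "wx": 0, "wy": 0, "wz": 0, "grip": 0}
  ]
}}

```text
clock: 15.25
eef_pos: [544.2, -167.3, 153.1]
eef_rot: [-3.141, 0.0, 0.075]
wrist_force: [-0.1, -0.4, -2.8]
finger_gap: 19.8
```

```bash
cat >> h.py <<'E'
def Ry_():
    sx,sy,sz=fromto(4.27,0); return np.c_[sx,-sy,-sz]
E
python3 - <<'E'
from h import *
delta(manip.read_state(),b2w(-60,-178,93),Ry_()); print(w2b(manip.read_state()['eef_pos']))
see_block('wrist','w7');see_block('scene','s7')
im=cv2.imread('pics/s7.png')[120:300,230:420]; cv2.imwrite('pics/s7c.png',cv2.resize(im,None,fx=3.3,fy=3.3,interpolation=cv2.INTER_CUBIC))
E
```

```text
t 15.25 pos [ 544.2 -167.3  153.1] F [-0.1 -0.4 -2.8] gap 19.8
joints [-0.36  0.39  1.53  0.    1.23  1.13]
d tool mm [ 1.05 -0.9  60.08] then rotvec deg [-0.02  0.02  0.  ] d in target axes [ 1.03 -0.92 60.08]
[[ -61.03337265 -178.91661716]]
wrist block in corner frame ((-55.479679107666016, -112.98915100097656), (109.51126098632812, 90.12570190429688), 0.009295516647398472)
scene block in corner frame ((-66.10025787353516, -116.16226196289062), (88.04855346679688, 99.31639099121094), 89.65792846679688)
```

View pics/w7.png

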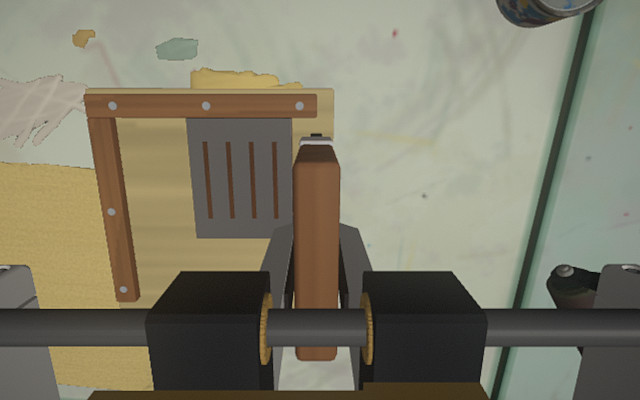

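View pics/s7c.png

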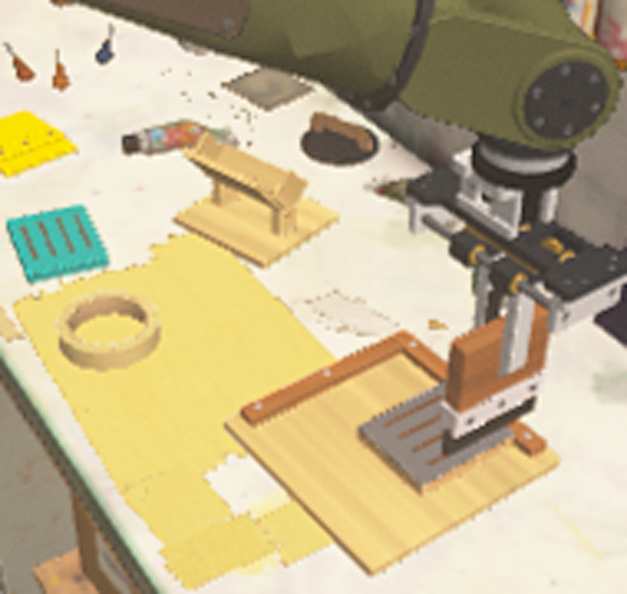

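{"name": "play_rows", "arguments": {
  "commands": [
    {"x": -0.005, "y": 0, "z": 0.015, "wx": 0, "wy": 0, "wz": 0, "grip": 0},
    {"x": 0, "y": 0, "z": 0.02, "wx": 0, "wy": 0, "wz": 0, "grip": 0},
    {"x": 0, "y": 0, "z": 0.017, "wx": 0, "wy": 0, "wz": 0, "grip": 0},
    {"x": 0, "y": 0, "z": 0.008, "wx": 0, "wy": 0, "wz": 0, "grip": 0},
    {"x": 0, "y": 0, "z": 0, "wx": 0, "wy": 0, "wz": 0, "grip": 0},
    {"x": 0, "y": -0.006, "z": 0, "wx": 0, "wy": 0, "wz": 0, "grip": 0},
    {"x": 0, "y": -0.006, "z": 0, "wx": 0, "wy": 0, "wz": 0, "grip": 0},
    {"x": 0, "y": -0.006, "z": 0, "wx": 0, "wy": 0, "wz": 0, "grip": 0},
    {"x": 0, "y": -0.006, "z": 0, "wx": 0, "wy": 0, "wz": 0, "grip": 0},
    {"x": 0, "y": -0.006, "z": 0, "wx": 0, "wy": 0, "wz": 0, "grip": 0},
    {"x": 0, "y": -0.006, "z": 0, "wx": 0, "wy": 0, "wz": 0, "grip": 0},
    {"x": 0, "y": -0.006, "z": 0, "wx": 0, "wy": 0, "wz": 0, "grip": 0},
    {"x": 0, "y": 0, "z": 0, "wx": 0, "wy": 0, "wz": 0, "grip": 0}
  ]
}}

```text
clock: 16.98
eef_pos: [536.5, -125.5, 93.1]
eef_rot: [-3.141, 0.0, 0.075]
wrist_force: [1.0, 0.9, -1.9]
finger_gap: 19.9
```

```bash
python3 - <<'E'
from h import *
s=manip.read_state();delta(s,b2w(-66,-94,93),Ry_()); print(w2b(s['eef_pos']))
see_block('wrist','w8')
E
```

```text
t 16.98 pos [ 536.5 -125.5   93.1] F [ 1.   0.9 -1.9] gap 19.9
joints [-0.3   0.42  1.64  0.    1.09  1.2 ]
d tool mm [ -0.42 -42.68   0.12] then rotvec deg [-0.04  0.02  0.02] d in target axes [ -0.44 -42.68   0.09]
[[ -65.56294008 -136.6780898 ]]
wrist block in corner frame ((-55.62568664550781, -87.89013671875), (108.8828353881836, 89.74676513671875), 0.03288285434246063)
```

View pics/w8.png

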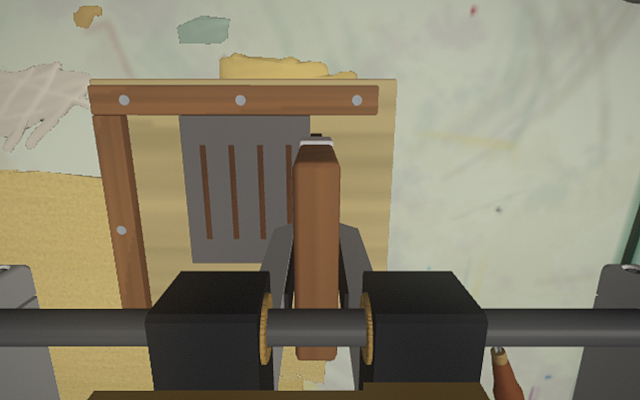

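The block is sliding squarely along the far fence (wrist view: block at columns 180–310, top edge on the fence at row 115). About 43 mm are left.

{"name": "play_rows", "arguments": {
  "commands": [
    {"x": 0, "y": -0.005, "z": 0, "wx": 0, "wy": 0, "wz": 0, "grip": 0},
    {"x": 0, "y": -0.006, "z": 0, "wx": 0, "wy": 0, "wz": 0, "grip": 0},
    {"x": 0, "y": -0.006, "z": 0, "wx": 0, "wy": 0, "wz": 0, "grip": 0},
    {"x": 0, "y": -0.006, "z": 0, "wx": 0, "wy": 0, "wz": 0, "grip": 0},
    {"x": 0, "y": -0.006, "z": 0, "wx": 0, "wy": 0, "wz": 0, "grip": 0},
    {"x": 0, "y": -0.005, "z": 0, "wx": 0, "wy": 0, "wz": 0, "grip": 0},
    {"x": 0, "y": -0.003, "z": 0, "wx": 0, "wy": 0, "wz": 0, "grip": 0},
    {"x": 0, "y": -0.002, "z": 0, "wx": 0, "wy": 0, "wz": 0, "grip": 0},
    {"x": 0, "y": -0.001, "z": 0, "wx": 0, "wy": 0, "wz": 0, "grip": 0},
    {"x": 0, "y": 0, "z": 0, "wx": 0, "wy": 0, "wz": 0, "grip": 0}
  ]
}}

```text
clock: 18.27
eef_pos: [533.6, -86.2, 93.2]
eef_rot: [-3.141, -0.0, 0.074]
wrist_force: [-0.3, -0.6, -1.6]
finger_gap: 19.7
```

{"name": "play_rows", "arguments": {
  "commands": [
    {"x": 0, "y": -0.001, "z": 0, "wx": 0, "wy": 0, "wz": 0, "grip": 0},
    {"x": 0, "y": -0.001, "z": 0, "wx": 0, "wy": 0, "wz": 0, "grip": 0},
    {"x": 0, "y": 0, "z": 0, "wx": 0, "wy": 0, "wz": 0, "grip": 0}
  ]
}}

```text
clock: 18.65
eef_pos: [533.5, -84.2, 93.3]
eef_rot: [-3.142, -0.0, 0.075]
wrist_force: [0.3, -1.3, -1.8]
finger_gap: 19.6
```

{"name": "play_rows", "arguments": {
  "commands": [
    {"x": 0, "y": -0.001, "z": 0, "wx": 0, "wy": 0, "wz": 0, "grip": 0},
    {"x": 0, "y": 0, "z": 0, "wx": 0, "wy": 0, "wz": 0, "grip": 0}
  ]
}}

```text
clock: 18.9
eef_pos: [533.4, -83.2, 93.2]
eef_rot: [-3.142, -0.0, 0.075]
wrist_force: [-0.6, -0.5, -2.2]
finger_gap: 19.9
```

{"name": "play_rows", "arguments": {
  "commands": [
    {"x": 0, "y": -0.001, "z": 0, "wx": 0, "wy": 0, "wz": 0, "grip": 0},
    {"x": 0, "y": 0, "z": 0, "wx": 0, "wy": 0, "wz": 0, "grip": 0}
  ]
}}

```text
clock: 19.15
eef_pos: [533.4, -82.4, 93.3]
eef_rot: [3.141, -0.0, 0.075]
wrist_force: [0.2, -3.6, -2.7]
finger_gap: 19.8
```

{"name": "play_rows", "arguments": {
  "commands": [
    {"x": 0, "y": -0.001, "z": 0, "wx": 0, "wy": 0, "wz": 0, "grip": 0},
    {"x": 0, "y": 0, "z": 0, "wx": 0, "wy": 0, "wz": 0, "grip": 0}
  ]
}}

```text
clock: 19.4
eef_pos: [533.4, -82.2, 93.3]
eef_rot: [3.14, -0.0, 0.075]
wrist_force: [0.4, -8.3, -2.7]
finger_gap: 19.6
```

```bash
python3 - <<'E'
from h import *
s=manip.read_state(); print(w2b(s['eef_pos']),s['wrist_force'])
see_block('wrist','w9')
E
```

```text
[[-65.39839854 -93.2822333 ]] [ 0.378904   -8.27755154 -2.72041886]
wrist block in corner frame ((-55.80826950073242, -44.95363235473633), (109.6461410522461, 89.20703125), 0.04131055250763893)
```

View pics/w9.png

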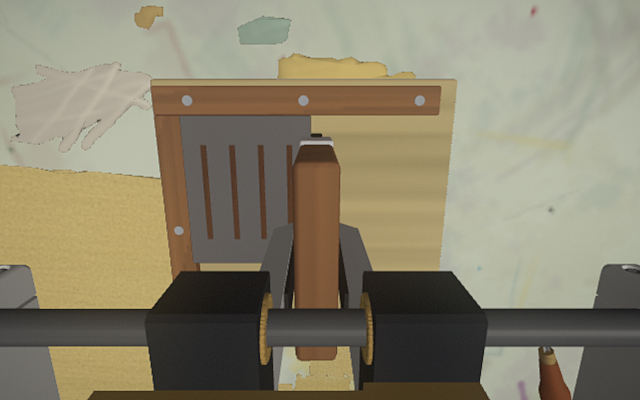

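The block is on both fences: wrist view measures (-55.8, -45.0), square within 0.1°, with the force rising to 8 N on the left-fence contact. I'll back off, lift and check.

{"name": "play_rows", "arguments": {
  "commands": [
    {"x": 0, "y": 0, "z": 0, "wx": 0, "wy": 0, "wz": 0, "grip": 0},
    {"x": 0, "y": 0.004, "z": 0, "wx": 0, "wy": 0, "wz": 0, "grip": 0},
    {"x": 0, "y": 0.014, "z": 0, "wx": 0, "wy": 0, "wz": 0, "grip": 0},
    {"x": 0, "y": 0.01, "z": -0.02, "wx": 0, "wy": 0, "wz": 0, "grip": 0},
    {"x": 0, "y": 0, "z": -0.035, "wx": 0, "wy": 0, "wz": 0, "grip": 0},
    {"x": 0, "y": 0, "z": -0.03, "wx": 0, "wy": 0, "wz": 0, "grip": 0},
    {"x": 0, "y": 0, "z": 0, "wx": 0, "wy": 0, "wz": 0, "grip": 0}
  ]
}}

```text
clock: 20.32
eef_pos: [536.2, -109.9, 180.0]
eef_rot: [3.141, -0.004, 0.074]
wrist_force: [0.6, 0.8, -2.4]
finger_gap: 19.8
```

```bash
python3 - <<'E'
from h import *
Rh=R.from_euler('xyz',[2.44355,0,1.8862]).as_matrix()
sx,sy,sz=fromto(np.degrees(1.8862)-90,0); Rt=np.c_[sy,sx,-sz]
s=manip.read_state(); delta(s,[457.2,264.6,224.6],Rt)
see_block('wrist','w10')
im=cv2.imread('pics/w10.png')[40:300,100:480]; cv2.imwrite('pics/w10c.png',cv2.resize(im,None,fx=2.1,fy=2.1,interpolation=cv2.INTER_CUBIC))
E
```

```text
t 20.32 pos [ 536.2 -109.9  180. ] F [ 0.6  0.8 -2.4] gap 19.8
joints [-0.27  0.31  1.56  0.    1.26  1.23]
d tool mm [ -50.89 -379.29  -45.17] then rotvec deg [ 2.3000e-01 -1.0000e-01 -1.0383e+02] d in target axes [380.54  41.07 -44.61]
wrist block in corner frame ((-55.74659729003906, -45.347564697265625), (108.6714859008789, 90.17469787597656), 0.015785302966833115)
```

View pics/w10c.png

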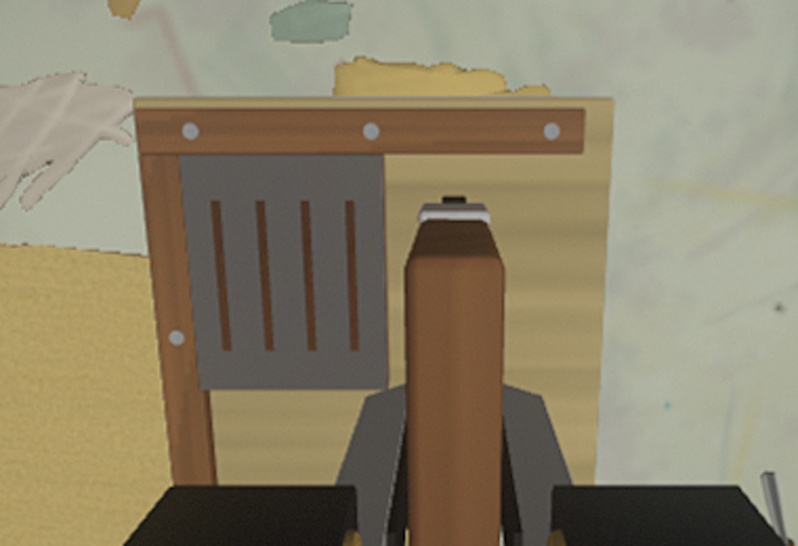

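The block sits flush on both fences with no visible gap (its corner is at crop (181,155)). Next, back to the rest.

{"name": "play_rows", "arguments": {
  "commands": [
    {"x": 0, "y": 0, "z": 0, "wx": 0, "wy": 0, "wz": -9.8, "grip": 0},
    {"x": 0, "y": 0, "z": 0, "wx": 0, "wy": 0, "wz": -10.5, "grip": 0},
    {"x": 0, "y": 0, "z": 0, "wx": 0, "wy": 0, "wz": -10.5, "grip": 0},
    {"x": 0, "y": 0, "z": 0, "wx": 0, "wy": 0, "wz": -10.5, "grip": 0},
    {"x": 0, "y": 0, "z": 0, "wx": 0, "wy": 0, "wz": -10.5, "grip": 0},
    {"x": 0, "y": 0, "z": 0, "wx": 0, "wy": 0, "wz": -10.5, "grip": 0},
    {"x": 0, "y": 0, "z": 0, "wx": 0, "wy": 0, "wz": -10.5, "grip": 0},
    {"x": 0, "y": 0, "z": 0, "wx": 0, "wy": 0, "wz": -10.5, "grip": 0},
    {"x": 0, "y": 0, "z": 0, "wx": 0, "wy": 0, "wz": -10.5, "grip": 0},
    {"x": 0, "y": 0, "z": 0, "wx": 0, "wy": 0, "wz": -10, "grip": 0},
    {"x": 0.03, "y": 0.004, "z": -0.009, "wx": 0, "wy": 0, "wz": 0, "grip": 0},
    {"x": 0.045, "y": 0.005, "z": -0.009, "wx": 0, "wy": 0, "wz": 0, "grip": 0},
    {"x": 0.045, "y": 0.005, "z": -0.009, "wx": 0, "wy": 0, "wz": 0, "grip": 0},
    {"x": 0.045, "y": 0.005, "z": -0.009, "wx": 0, "wy": 0, "wz": 0, "grip": 0},
    {"x": 0.045, "y": 0.005, "z": -0.009, "wx": 0, "wy": 0, "wz": 0, "grip": 0},
    {"x": 0.045, "y": 0.005, "z": 0, "wx": 0, "wy": 0, "wz": 0, "grip": 0},
    {"x": 0.045, "y": 0.005, "z": 0, "wx": 0, "wy": 0, "wz": 0, "grip": 0},
    {"x": 0.045, "y": 0.004, "z": 0, "wx": 0, "wy": 0, "wz": 0, "grip": 0},
    {"x": 0.035, "y": 0.003, "z": 0, "wx": 0, "wy": 0, "wz": 0, "grip": 0}
  ]
}}

```text
clock: 22.75
eef_pos: [455.6, 266.1, 221.3]
eef_rot: [-3.139, 0.0, 1.887]
wrist_force: [0.4, -0.1, -2.5]
finger_gap: 20.0
```

{"name": "play_rows", "arguments": {
  "commands": [
    {"x": 0, "y": 0, "z": 0, "wx": -9.5, "wy": 0, "wz": 0, "grip": 0},
    {"x": 0, "y": 0, "z": 0, "wx": -10.5, "wy": 0, "wz": 0, "grip": 0},
    {"x": 0, "y": 0, "z": 0, "wx": -10.5, "wy": 0, "wz": 0, "grip": 0},
    {"x": 0, "y": 0, "z": 0, "wx": -9.5, "wy": 0, "wz": 0, "grip": 0},
    {"x": 0, "y": 0, "z": 0, "wx": 0, "wy": 0, "wz": 0, "grip": 0},
    {"x": 0, "y": 0, "z": 0, "wx": 0, "wy": 0, "wz": 0, "grip": 0}
  ]
}}

```text
clock: 23.5
eef_pos: [456.9, 264.7, 223.0]
eef_rot: [2.447, 0.0, 1.886]
wrist_force: [0.6, -0.5, -2.0]
finger_gap: 19.7
```

```bash
python3 - <<'E'
from h import *
Rh=R.from_euler('xyz',[2.44355,0,1.8862]).as_matrix()
s=manip.read_state(); delta(s,[542.73,292.54,117.96],Rh)
snap('wrist','w11')
E
```

```text
t 23.5 pos [456.9 264.7 223. ] F [ 0.6 -0.5 -2. ] gap 19.7
joints [ 0.52 -0.09  2.06 -0.28  0.5   0.41]
d tool mm [-9.0000e-02  2.0600e+00  1.3849e+02] then rotvec deg [-0.19  0.04 -0.01] d in target axes [ -0.19   1.59 138.5 ]
```

View pics/w11.png

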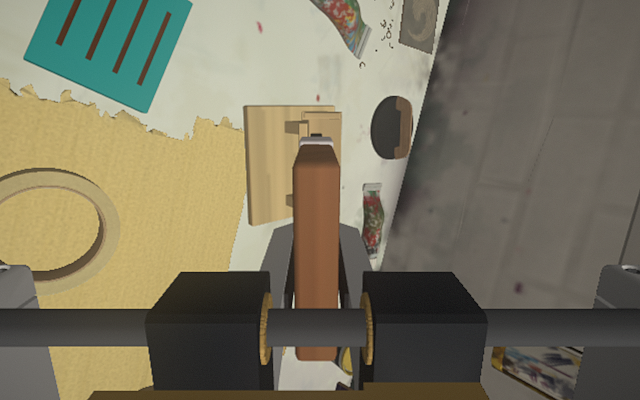

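The picture matches the one taken just after lifting out. I'll insert along tool z with a small correction.

{"name": "play_rows", "arguments": {
  "commands": [
    {"x": 0, "y": 0.002, "z": 0.012, "wx": -0.2, "wy": 0, "wz": 0, "grip": 0},
    {"x": 0, "y": 0, "z": 0.025, "wx": 0, "wy": 0, "wz": 0, "grip": 0},
    {"x": 0, "y": 0, "z": 0.025, "wx": 0, "wy": 0, "wz": 0, "grip": 0},
    {"x": 0, "y": 0, "z": 0.02, "wx": 0, "wy": 0, "wz": 0, "grip": 0},
    {"x": 0, "y": 0, "z": 0.015, "wx": 0, "wy": 0, "wz": 0, "grip": 0},
    {"x": 0, "y": 0, "z": 0.015, "wx": 0, "wy": 0, "wz": 0, "grip": 0},
    {"x": 0, "y": 0, "z": 0.01, "wx": 0, "wy": 0, "wz": 0, "grip": 0},
    {"x": 0, "y": 0, "z": 0.008, "wx": 0, "wy": 0, "wz": 0, "grip": 0},
    {"x": 0, "y": 0, "z": 0, "wx": 0, "wy": 0, "wz": 0, "grip": 0},
    {"x": 0, "y": 0, "z": 0, "wx": 0, "wy": 0, "wz": 0, "grip": 0}
  ]
}}

```text
clock: 24.8
eef_pos: [537.7, 291.3, 125.5]
eef_rot: [2.44, 0.0, 1.886]
wrist_force: [0.3, -0.3, -1.9]
finger_gap: 19.8
```

```bash
python3 - <<'E'
from h import *
Rh=R.from_euler('xyz',[2.44355,0,1.8862]).as_matrix()
s=manip.read_state(); delta(s,[542.73,292.54,117.96],Rh)
E
```

```text
t 24.8 pos [537.7 291.3 125.5] F [ 0.3 -0.3 -1.9] gap 19.8
joints [ 0.48  0.25  1.96 -0.44  0.26  0.56]
d tool mm [-0.39 -0.91  9.09] then rotvec deg [0.22 0.   0.  ] d in target axes [-0.39 -0.88  9.09]
```

{"name": "play_rows", "arguments": {
  "commands": [
    {"x": 0, "y": -0.001, "z": 0.004, "wx": 0.2, "wy": 0, "wz": 0, "grip": 0},
    {"x": 0, "y": 0, "z": 0.004, "wx": 0, "wy": 0, "wz": 0, "grip": 0},
    {"x": 0, "y": 0, "z": 0.001, "wx": 0, "wy": 0, "wz": 0, "grip": 0},
    {"x": 0, "y": 0, "z": 0, "wx": 0, "wy": 0, "wz": 0, "grip": 0},
    {"x": 0, "y": 0, "z": 0, "wx": 0, "wy": 0, "wz": 0, "grip": 0}
  ]
}}

```text
clock: 25.42
eef_pos: [542.4, 292.8, 117.8]
eef_rot: [2.444, 0.0, 1.886]
wrist_force: [-5.2, -1.5, 2.9]
finger_gap: 20.1
```

```bash
python3 - <<'E'
from h import *
Rh=R.from_euler('xyz',[2.44355,0,1.8862]).as_matrix()
s=manip.read_state(); delta(s,[542.73,292.54,117.96],Rh)
snap('scene','s12')
im=cv2.imread('pics/s12.png')[100:260,220:400]; cv2.imwrite('pics/s12c.png',cv2.resize(im,None,fx=3.5,fy=3.5,interpolation=cv2.INTER_CUBIC))
E
```

```text
t 25.43 pos [542.4 292.8 117.8] F [-5.2 -1.5  2.9] gap 20.1
joints [ 0.48  0.27  1.95 -0.45  0.25  0.56]
d tool mm [-0.34  0.31  0.01] then rotvec deg [ 0.    0.01 -0.01] d in target axes [-0.34  0.31  0.01]
```

View pics/s12c.png

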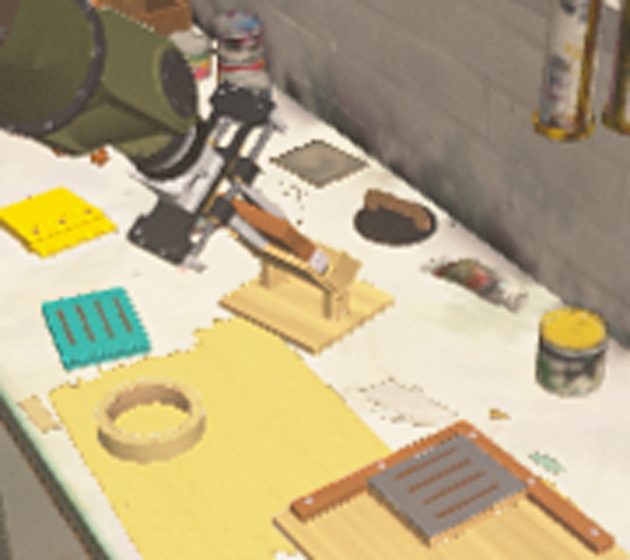

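The squeegee touches the lip at exactly the pose where it was first gripped (5 N of contact). I'll release it gently and back off along the tool axis.

{"name": "play_rows", "arguments": {
  "commands": [
    {"x": 0, "y": 0, "z": 0, "wx": 0, "wy": 0, "wz": 0, "grip": 0.3},
    {"x": 0, "y": 0, "z": 0, "wx": 0, "wy": 0, "wz": 0, "grip": 0.5},
    {"x": 0, "y": 0, "z": 0, "wx": 0, "wy": 0, "wz": 0, "grip": 0.8},
    {"x": 0, "y": 0, "z": 0, "wx": 0, "wy": 0, "wz": 0, "grip": 0.8},
    {"x": 0, "y": 0, "z": 0, "wx": 0, "wy": 0, "wz": 0, "grip": 0.8},
    {"x": 0, "y": 0, "z": -0.008, "wx": 0, "wy": 0, "wz": 0, "grip": 0.8},
    {"x": 0, "y": 0, "z": -0.02, "wx": 0, "wy": 0, "wz": 0, "grip": 0.8},
    {"x": 0, "y": 0, "z": -0.03, "wx": 0, "wy": 0, "wz": 0, "grip": 0.8},
    {"x": 0, "y": 0, "z": -0.03, "wx": 0, "wy": 0, "wz": 0, "grip": 0.8},
    {"x": 0, "y": 0, "z": -0.02, "wx": 0, "wy": 0, "wz": 0, "grip": 0.8},
    {"x": 0, "y": 0, "z": 0, "wx": 0, "wy": 0, "wz": 0, "grip": 0.8},
    {"x": 0, "y": 0, "z": 0, "wx": 0, "wy": 0, "wz": 0, "grip": 0.8}
  ]
}}

```text
clock: 26.98
eef_pos: [476.6, 271.3, 200.0]
eef_rot: [2.444, 0.0, 1.886]
wrist_force: [-0.3, -0.6, -0.0]
finger_gap: 75.4
```

```bash
python3 - <<'E'
from h import *
p,d,K,T=snap('wrist','w13'); print(manip.read_state()['eef_pos'])
see_block('top','t13'); see_block('scene','s13')
im=cv2.imread('pics/s13.png')[100:300,220:420]; cv2.imwrite('pics/s13c.png',cv2.resize(im,None,fx=3,fy=3,interpolation=cv2.INTER_CUBIC))
# squeegee front face from scene depth
z=np.load('s13.npz');P=cloud(z['d'],z['K'],z['T'])
q0=np.array([555.5,296.6,104]); sx,sy,sz=fromto(17.9,40)
L=(P-q0)@np.c_[sx,sy,sz]
m=(np.abs(L[...,0])<14)&(np.abs(L[...,1])<60)&(np.abs(L[...,2])<66)
m2=m&(L[...,2]>0)&(L[...,0]>5); q=P[m2]; c=q.mean(0); n=np.linalg.svd(q-c,full_matrices=False)[2][2]; n*=np.sign(n[2])
print(m2.sum(),'normal',n.round(3),'expected',sx.round(3)); l=L[m2]; print('front face x',np.median(l[:,0]),'y',np.percentile(l[:,1],[1,99]),'ztop',np.percentile(L[m][:,2],[1,99]))
E
```

```text
[476.56624448 271.26956594 199.66108852]
top block in corner frame ((-58.061798095703125, -43.69329833984375), (113.49764251708984, 89.53305053710938), 1.0998297929763794)
scene block in corner frame ((-60.727481842041016, -48.26314926147461), (108.88145446777344, 90.04646301269531), 0.19593816995620728)
3 normal [0.675 0.207 0.708] expected [0.729 0.235 0.643]
front face x 5.461927769724296 y [-44.00521531  42.67639212] ztop [-54.26168725  62.9409634 ]
```

View pics/w13.png

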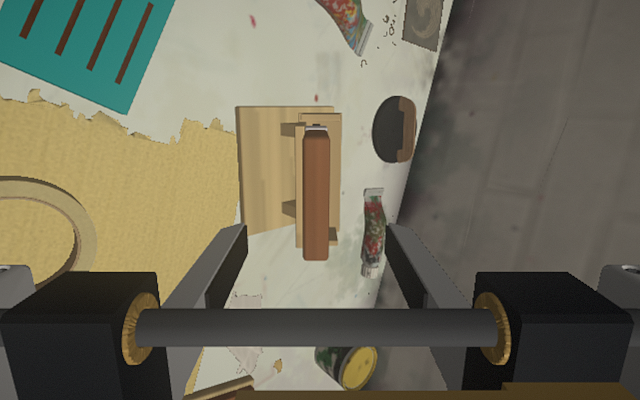

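View pics/s13c.png

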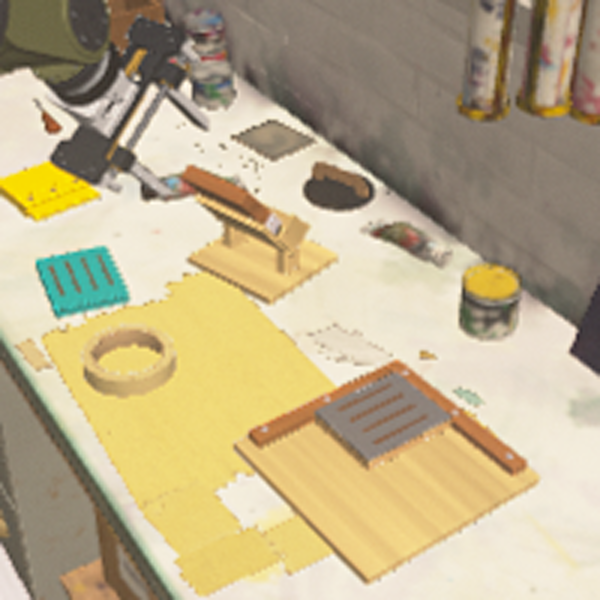

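Final views: the squeegee lies seated in its rest, with the handle at wrist columns 303–330 just as before the grasp. The block is flush in the corner at scene crop (385,415), and the fingers are clear. Handing in.

```bash
python3 - <<'E'
from cell import manip
print(manip.sign_off()); s=manip.read_state(); print(s['clock'],s['wrist_force'])
E
```

```text
the job is handed in; nothing more can be done
None
the job is handed in; nothing more can be done
```

The block is in the corner against both fences and the squeegee is back in its rest. I handed the job in at about 27 s of the 64 s; no verdict is reported.

**What I did:** I gripped the squeegee with the gripper tilted to match, lifted it out along its own axis and held it upright. I pushed the block to the far fence (contact about 15 N), then along it to the left fence (about 8 N). I then put the squeegee back at the exact pose where I had picked it up, released it and backed the fingers clear.

**Checks that agreed:**
- **Block:** after I lifted clear of it, the wrist camera put its middle at x = -55.7, y = -45.3 mm, square within 0.02°, with no visible gap at either fence.
- **Squeegee:** the last wrist picture shows it seated in the rest.
- **Bystanders:** the pictures showed no sign of any being disturbed, but I did not measure their positions.

**Checks that disagreed or failed:**
- **Block:** the final distant views read (-58.1, -43.7) mm with 1.1° (top) and (-60.7, -48.3) mm with 0.2° (scene). Both x readings, and the scene's y, are outside the allowed range. The top view is coarse. The scene view had read 8–11 mm further back than the wrist camera before, so I went by the wrist view and the contact forces.
- **Squeegee:** a depth check of its front face after release failed because only 3 points were visible. Its final pose rests on the pictures and on releasing it at the original pose.

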